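# Fetch the V-block from the hooded carousel and clamp it in the cam vise

### The job

Turn the carousel by its black knob until the V-block (the steel block with a V groove along its top) stands squarely in the opening of the clear hood, lift it out there and stand it on the bench so that you can take it afresh by its two ends. Set it groove up on the bed of the small green cam vise, between the jaws and midway along them, and swing the lever over until the jaws hold it tight. Leave the other pieces in the carousel.

Things in the scene. Friction and masses are not known exactly. Their poses are not given: they have to be found in the camera images.
- v_block: steel V-block, 46 mm long (own x), 26 mm wide (y), 34 mm high, 0.25 kg; a 90-degree V groove, 19 mm wide, 10 mm deep, runs along its top. Origin: centre of its underside. Starts in a nest of the turntable, its length towards the axis, under the hood, 1.15 to 2.0 rad clockwise or anticlockwise from the opening. In the vise its long sides face the jaws; only its ends are free
- flat_block: plain steel block, 46 x 26 x 34 mm like the V-block, but with a flat top with two small screw holes; stands in the nest straight across the axis from the V-block's. Origin: centre of its underside. Stays in the carousel
- nest_bush: brass-coloured flanged bush, 28 mm across, 26 mm high, in another nest. Origin: centre of its underside. Stays in the carousel
- nest_gauge: gauge block 9 x 30 x 20 mm, in another nest. Origin: centre of its underside. Stays in the carousel
- nest_collar: grey flanged bush, 24 mm across, 18 mm high, in another nest. Origin: centre of its underside. Stays in the carousel
- turntable: the carousel's aluminium turntable, 284 mm across, its face 22 mm above the bench; turns without end about its vertical axis, the origin (at bench level). Six nests 60 degrees apart, 98 mm from the axis: grey frames 6 mm high, 30 x 50 mm inside, long side towards the axis. Its x axis runs through the nests of the V-block and the flat block
- hood: the carousel's fixed foot (308 mm across) and clear dust hood: a drum 300 mm across, its top 70 mm above the bench. The opening is cut out of its top and side over 38 degrees to each side of its middle, from 50 mm off the axis outwards. Origin on the axis at bench level; its -x axis points out through the opening, roughly to the robot
- turn_knob (a point): on the carousel's axis, 98 mm above the bench: middle of the grip of the black fluted knob above the hood, which is 42 mm across and reaches from 78 to 112 mm above the bench. It is fixed to the turntable and turns it either way; friction (0.08 N m) holds the turntable where it is left
- opening (a point): middle of the hood's opening, 98 mm from the carousel's axis, on the level of the turntable's face (22 mm above the bench); its x axis points to the carousel's axis. The V-block stands squarely in the opening when its origin is at this point and its length lies along this x axis
- bare_bench (a point): middle of a bare patch of bench, at bench level, between the old screw clamp (92 mm high) and the disc sander at the right, where there is room for the gripper. The V-block may be stood here or on any other free spot of the bench. The sander's drum begins at y = -0.32 m for x over 0.55 m and is 0.45 m high; its rest plate begins at y = -0.44 m for x over 0.43 m
- vise: green cam vise, bolted down. Origin: on the bench below vise_bed, same axes. Base from x = -42 to 42 mm, y = -83 to 47 mm. Fixed jaw's face at y = 13 mm, moving jaw's at y = -22 mm with the lever open (gap 35 mm, up to 2 mm less as the lever may start a little on). Jaws are 60 mm long (along x), their tops 47 mm above the bench, 31 mm above the bed
- vise_jaw: the vise's moving jaw, driven by the lever's cam. Its origin is that of the vise while open and shifts along the vise's +y as it closes, by 9 mm to the V-block
- vise_bed (a point): on the vise's flat bed, 16 mm above the bench, midway along the jaws, where the centre of the clamped V-block's underside comes to lie; x runs along the jaws, roughly away from the robot, y across them to the fixed jaw. The V-block stands 3 mm proud of the jaws
- lever_knob (a point): middle of the upright black knob at the end of the vise's lever, 70 mm above the bench; the knob is 24 mm thick and reaches from 50 to 84 mm above the bench. The lever turns about a vertical axis through x = 0, y = -60 mm of the vise, 95 mm from the knob; seen from above it swings clockwise to close
- vise_lever (a joint): angle of the vise's lever, rad: 0 open (it points 50 degrees from the vise's -x towards its -y), growing as it swings through -x towards +y, 5.85 mm of jaw per rad. Swinging free takes 2 N at the knob. The jaw meets the V-block at 1.54; push on with 5 to 12 N, and it yields to 1.6 or 1.7 and on release settles near 1.54, tight. Stop without a block: 1.745. It stays where it is left
Mind the look-alikes: they are no part of the job. There is more than one size of the nest_bush; the job needs the smaller.

How it is judged:
By the outcome, as a careful person would: the job done as asked, in the order asked, and still so for the second after the job is handed in, with the robot touching nothing.
It also fails if it takes over 69 s, if anything falls off the work surface, if the arm or the gripper's body presses on something with over 40 N, if the wrist force passes 120 N, or if a joint passes its speed limit or range.

### The arm

A 7-joint arm with a two-finger parallel gripper is mounted at the origin on a cart in front of the work surface, level with it; the furniture and walls round the work are solid. World frame = base frame: x ahead of the robot, y to its left, z up, the work surface at z = 0. Lengths are in m, angles in rad, forces in N, time in s.
With the tool pointing down it reaches from about 0.425 to 0.925 m from the base axis. Payload 6.8 kg.
Tool frame: the origin (TCP) lies at the very end of the fingers, on their centre line; the grasp point (between the pads) lies 19 mm behind it; z points along the fingers, y is the line along which they close (so a half turn about z gives the same grasp; the last joint's range is limited). The gripper opens to 85 mm and grips with 20 to 120 N. Pads are 22 mm wide; open, the fingers measure 114 mm over their backs; the gripper's body (76 mm by 85 mm) begins 54 mm behind the grasp point. The pads swing forward as they close: fully open they stand 13 mm farther back than shut.
Start: joints at [1.1, 0.477, 0.022, 1.555, -0.011, 1.109, -0.083], TCP at [0.24, -0.631, 0.231] pointing down, gripper open.
Joint ranges: [-2.96, 2.96], [-0.34, 2.1], [-1.41, 1.46], [0.24, 2.44], [-1.37, 4.51], [0.17, 1.92], [-2.96, 2.96]. Speed limits (rad/s): [2.39, 2.39, 3.14, 3.14, 3.14, 3.14, 3.14].

### API

Orientations are given as a unit quaternion [w, x, y, z].
In Python, from station import * gives the robot as it stands.
- The arm moves only by the tool jog_arm, never from a script. Its argument "moves" is one flat list of numbers, 7 for each row, row after row: the shift along the tool's x, y, z normalised to -1 to 1, where 1 is 20 mm, then the turn, a rotation vector about the tool's x, y, z normalised to -1 to 1, where 1 is 4 degrees, then the opening, from 0 (shut) to 1 (fully open). In form: [x, y, z, rx, ry, rz, claw, x, y, z, rx, ry, rz, claw, ...]. A call has exactly 8 rows; each row shifts and turns the commanded pose from where the row before left it, along the tool's axes as they then stand; what a row does not reach is not made up. A row lasts 1/12 s, in which the tool goes at most 41.7 mm and 7.16 degrees, less where a joint would pass 70% of its speed; a pose out of reach is approached as far as the arm can. A call with a number of a shift or a turn outside -1 to 1 is refused whole. A call with a gripper value outside its range is refused whole. The fingers move at their own pace and stop on an object; "grip_force" is the grip in N (left out, the last holds). Time passes only in rows, so rows that do not move let the fingers close, or fill a call up. It gives the time, the measured TCP pose, the force, the opening and the grip force at its end, in the units of the state.
- get_obs(): the state, without advancing time (a new reading comes with each control period).
- read_camera(name): name is "side" or "top"; returns a dict with "color" (480x640x3 uint8, blue, green, red), "fx", "fy", "cx", "cy" (pixels), "k1" (the pictures are not rectified: a ray, as slopes to the right and down, at radius r is drawn at 1 + k1 r^2 times it, then the intrinsics apply), "rvec" (rotation vector, rad) and "tvec" (3), from world to camera coordinates, as OpenCV has them. Camera axes: x right, y down, z forward; pixel columns grow to the right and rows downward; lengths in m; the calibration is good to about 2 mm. A picture is of the moment at which its call begins. There is no depth.
- hand_in(): hands the job in; it is judged then, once.
The state is a dict: "t": time; "q": joint angles; "joint_vel": joint speeds; "joint_torque": joint torques, N m; "eef_pos": TCP position; "tool_rot": TCP orientation; "contact_force": force on the tool from outside, world axes, zero at the start; "torque": the same for the moment, N m; "gripper_width": opening from 0.0 (shut) to 1.0 (fully open); "grasp_force": force on a finger pad.
Only numpy, scipy, OpenCV 4.12 (cv2) and the standard library are available. Lean on these libraries where they do the work, as an engineer would, in place of code of your own. Each camera call takes 0.05 s, during which the arm holds its last target. There are 200 camera calls.

## Working session

There is one attempt and no reset: what is moved stays moved. The work goes in short steps, Python scripts to look and compute and a tool call to move; the robot and the scene stay as the last step left them, time stands still between calls to the robot, and variables do not carry over. Pictures are saved under pics/ and viewed, at most 10 in all, crops included, and the job is handed in when it is done.

Besides the shell and the picture viewer there is one more tool, called after "Call:" by a JSON object that holds its "fn" and its "kwargs", one argument or row to a line. jog_arm: Moves the arm, as the interface text tells. Scaled input: -1 to 1 covers 20 mm each way for a shift and 4 degrees each way for a turn. Its arguments: {"type":"object","properties":{"moves":{"type":"array"},"grip_force":{"type":"number"}},"required":["moves"]}

```bash
ls; mkdir -p pics
python3 - <<'E'
from station import *
import cv2
for n in("top","side"):
    c=read_camera(n); cv2.imwrite(f"pics/{n}0.png",c["color"]); print({k:v for k,v in c.items() if k!="color"})
print(get_obs())
E
```

```text
pics
{'fx': 588.9536123874375, 'fy': 588.9536123874375, 'cx': 314.44084730363807, 'cy': 250.26497291244902, 'k1': -0.05999904523875463, 'rvec': array([ 2.18041497, -2.18431756,  0.11545947]), 'tvec': array([0.06890328, 0.56910584, 1.43993358])}
{'fx': 494.96605326956734, 'fy': 494.96605326956734, 'cx': 325.24220365101706, 'cy': 242.2250632157225, 'k1': -0.029180565556446988, 'rvec': array([ 2.30885318, -0.47109017,  0.2152038 ]), 'tvec': array([-0.48451997,  0.25271847,  0.7995454 ])}
{'t': 0.1, 'q': array([ 1.09989226,  0.47772716,  0.02234744,  1.55637728, -0.01150627,
        1.10928063, -0.08305626]), 'joint_vel': array([-0.00039238, -0.00092951, -0.00126559, -0.00321242, -0.00135191,
        0.0002158 ,  0.0013653 ]), 'joint_torque': array([ 4.12908397e-03, -5.97758532e+01,  1.61388986e+00, -2.81951845e+01,
        1.29369978e-02,  5.06799814e-03,  8.27879376e-06]), 'eef_pos': array([ 0.23935067, -0.6305584 ,  0.23040607]), 'tool_rot': array([-8.05739128e-04,  9.83586286e-01,  1.80436485e-01, -2.07833530e-04]), 'contact_force': array([-0.11228018, -1.25283633, -1.04996341]), 'torque': array([-0.02447078, -0.01840144,  0.04339128]), 'grasp_force': 0.0, 'gripper_width': 1.0005766357824133}
```

View pics/top0.png

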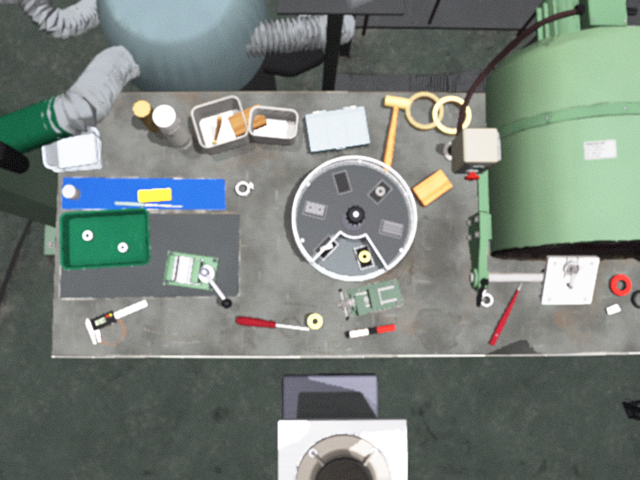

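View pics/side0.png

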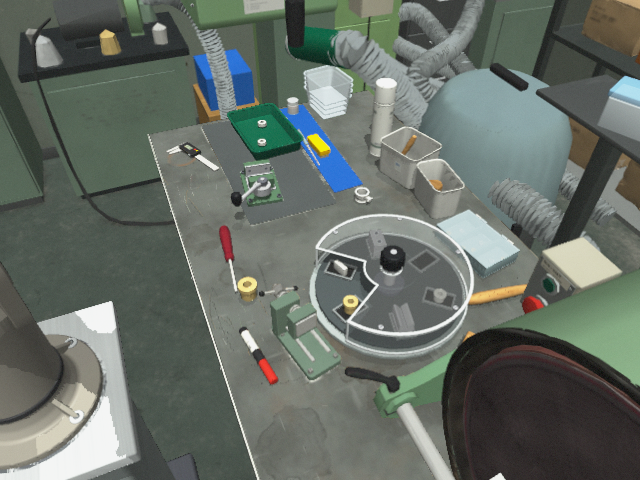

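```bash
cat > h.py <<'E'
import cv2, numpy as np
from station import *
def und(c,p):
    K=np.array([[c["fx"],0,c["cx"]],[0,c["fy"],c["cy"]],[0,0,1.]])
    # drawn = s*(1+k1 r^2): forward model as OpenCV k1
    return cv2.undistortPoints(np.array(p,float).reshape(-1,1,2),K,np.array([c["k1"],0,0,0,0.])).reshape(-1,2)
def ray(c,p):
    R=cv2.Rodrigues(c["rvec"])[0]; d=np.c_[und(c,p),np.ones(len(np.atleast_2d(p)))]@R
    return -R.T@c["tvec"],d
def onz(c,p,z):
    o,d=ray(c,p); return o+d*((z-o[2])/d[:,2])[:,None]
def proj(c,P):
    K=np.array([[c["fx"],0,c["cx"]],[0,c["fy"],c["cy"]],[0,0,1.]])
    return cv2.projectPoints(np.array(P,float).reshape(-1,1,3),c["rvec"],c["tvec"],K,np.array([c["k1"],0,0,0,0.]))[0].reshape(-1,2)
def tri(c1,p1,c2,p2):
    o1,d1=ray(c1,p1);o2,d2=ray(c2,p2);d1=d1[0];d2=d2[0]
    s=np.linalg.lstsq(np.c_[d1,-d2],o2-o1,rcond=None)[0]
    a=o1+s[0]*d1;b=o2+s[1]*d2; return (a+b)/2,np.linalg.norm(a-b)
E
python3 - <<'E'
from h import *
t=cv2.imread("pics/top0.png");s=cv2.imread("pics/side0.png")
f=lambda im,x,y,w,h,k:cv2.resize(im[y:y+h,x:x+w],None,fx=k,fy=k,interpolation=cv2.INTER_CUBIC)
a=f(t,285,150,140,135,4); b=f(t,150,235,95,80,4) 
A=np.zeros((600,800,3),np.uint8); A[:540,:560]=a; A[:240,560:]=cv2.resize(b,None,fx=.63,fy=.63)[:240,:240] if 0 else 0
A[:202,560:799]=cv2.resize(b,(239,202)); cv2.imwrite("pics/crop1.png",A)
B=np.zeros((600,800,3),np.uint8);B[:450,:510]=f(s,305,210,170,150,3);B[:360,510:]=cv2.resize(f(s,225,150,65,81,4.46),(290,360));cv2.imwrite("pics/crop2.png",B)
E
```

```text
(no output)
```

View pics/crop1.png

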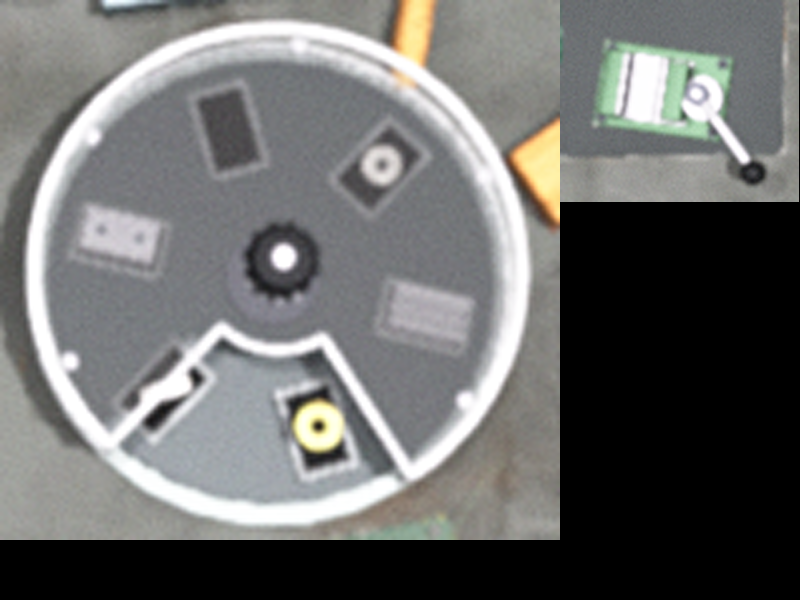

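View pics/crop2.png

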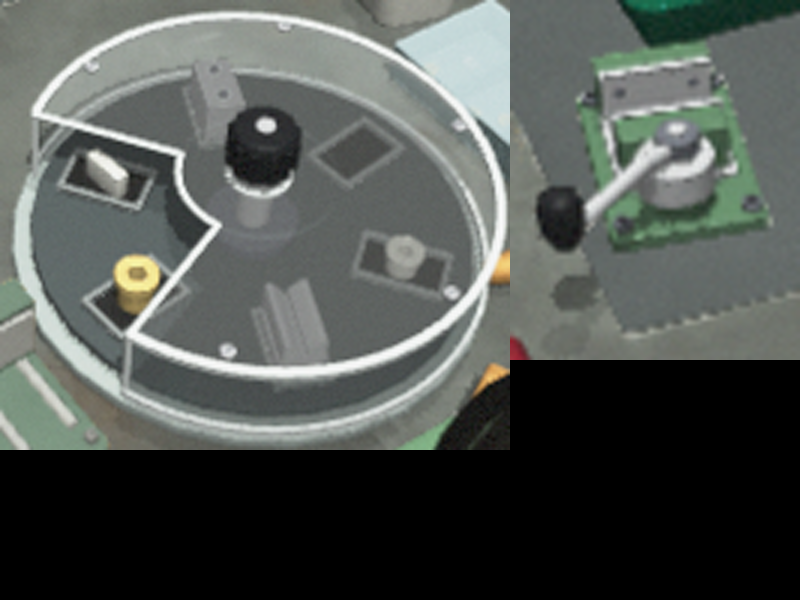

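```bash
cat >> h.py <<'E'
C=lambda p:[285+p[0]/4,150+p[1]/4]
D=lambda p:[150+(p[0]-560)/2.516,235+p[1]/2.525]
E
python3 - <<'E'
from h import *
np.set_printoptions(precision=4,suppress=True)
c=read_camera("top");s=read_camera("side")
g=cv2.cvtColor(c["color"],cv2.COLOR_BGR2GRAY)
print("cam",ray(c,[[300,200]])[0],ray(s,[[300,200]])[0])
kt=onz(c,[C((283,256))],.112)[0];print("knob",kt, tri(c,[C((283,256))],s,[[305+266/3,210+125/3]]))
ax=kt[:2]
V=onz(c,[C((430,313))],.056)[0];F=onz(c,[C((120,236))],.056)[0];print("V",V,"F",F,"mid",(V+F)/2,"r",np.linalg.norm(V-F)/2)
O=onz(c,[C(p) for p in[(110,445),(410,478),(222,328),(322,340)]],.07);print("open",O)
for p in O: print(np.linalg.norm(p[:2]-ax),np.degrees(np.arctan2(*(p[:2]-ax)[::-1])))
print("Vang",np.degrees(np.arctan2(*(V-F)[:2][::-1])))
# rim ellipse: drum circle at z .07 radius .15
P=onz(c,[D(p) for p in[(606,40),(732,60),(718,140),(594,125)]],.012);print("base",P,np.linalg.norm(np.diff(P,axis=0),axis=1),P.mean(0))
print("lever",onz(c,[D((752,172))],.084)[0],tri(c,[D((752,172))],s,[[225+50/4.46,150+190/4.46]]))
print("pivot",onz(c,[D((700,95))],.06)[0])
# green mask of the vise
hsv=cv2.cvtColor(c["color"],cv2.COLOR_BGR2HSV)[235:315,150:245]
m=cv2.inRange(hsv,(45,60,60),(80,255,255));m=cv2.morphologyEx(m,cv2.MORPH_OPEN,np.ones((2,2)))
m[:, :12]=0
k=max(cv2.findContours(m,0,2)[0],key=cv2.contourArea);r=cv2.boxPoints(cv2.minAreaRect(k))+[150,235]
P=onz(c,r,.012);print("greenbox",P,P.mean(0),np.linalg.norm(np.diff(P,axis=0),axis=1))
E
```

```text
cam [0.4369 0.0904 1.4842] [ 0.2797 -0.5502  0.7463]
knob [ 0.6471 -0.0284  0.112 ] (array([ 0.6477, -0.0286,  0.1116]), np.float64(0.0011563532720679783))
V [ 0.6204 -0.1231  0.056 ] F [0.668  0.0667 0.056 ] mid [ 0.6442 -0.0282  0.056 ] r 0.09787927862706111
open [[ 0.5386  0.0733  0.07  ]
 [ 0.5184 -0.1075  0.07  ]
 [ 0.6095  0.0054  0.07  ]
 [ 0.6021 -0.0552  0.07  ]]
0.14865154118171994 136.84851720144513
0.15105372200992723 -148.4057773363616
0.050507367986783576 138.08309924776063
0.05231698216426146 -149.1644429168747
Vang -104.07331522199952
base [[0.5694 0.4346 0.012 ]
 [0.5493 0.3084 0.012 ]
 [0.4701 0.3214 0.012 ]
 [0.485  0.4449 0.012 ]] [0.1277 0.0803 0.1244] [0.5184 0.3773 0.012 ]
lever [0.4385 0.2777 0.084 ] (array([0.4395, 0.2775, 0.0844]), np.float64(0.0021050801581043825))
pivot [0.5121 0.3317 0.06  ]Traceback (most recent call last):
  File "<stdin>", line 20, in <module>
ValueError: max() iterable argument is empty
```

Call:
{"fn": "jog_arm", "kwargs": {
  "moves": [0,0,0,0,0,-0.99,1,0,0,0,0,0,-0.99,1,0,0,0,0,0,-0.99,1,0,0,0,0,0,-0.99,1,0,0,0,0,0,-0.99,1,0,0,0,0,0,-0.99,1,0,0,0,0,0,-0.99,1,0,0,0,0,0,-0.99,1],
  "grip_force": 60
}}

```text
t: 0.87
eef_pos: [0.2395, -0.6309, 0.231]
tool_rot: [-0.0, 0.896, 0.444, -0.0]
contact_force: [-0.7, -0.2, -0.5]
gripper_width: 0.996
grasp_force: 0.0
```

Call:
{"fn": "jog_arm", "kwargs": {
  "moves": [0,0,0,0,0,-0.99,1,0,0,0,0,0,-0.99,1,0,0,0,0,0,-0.99,1,0,0,0,0,0,-0.99,1,0,0,0,0,0,-0.99,1,0,0,0,0,0,-0.99,1,0.93,-0.23,0,0,0,0,1,0.93,-0.23,0,0,0,0,1]
}}

```text
t: 1.53
eef_pos: [0.2389, -0.5927, 0.2306]
tool_rot: [-0.0, 0.787, 0.617, 0.0]
contact_force: [0.3, -0.3, -0.4]
gripper_width: 1.001
grasp_force: 0.0
```

Call:
{"fn": "jog_arm", "kwargs": {
  "moves": [0.93,-0.23,0,0,0,0,1,0.93,-0.23,0,0,0,0,1,0.93,-0.23,0,0,0,0,1,0.93,-0.23,0,0,0,0,1,0.93,-0.23,0,0,0,0,1,0.93,-0.23,0,0,0,0,1,0.93,-0.23,0,0,0,0,1,0.93,-0.23,0,0,0,0,1]
}}

```text
t: 2.2
eef_pos: [0.239, -0.4384, 0.2312]
tool_rot: [-0.0, 0.787, 0.617, -0.0]
contact_force: [-0.5, 0.4, -0.6]
gripper_width: 0.995
grasp_force: 0.0
```

```bash
cat >> h.py <<'E'
def st():
    o=get_obs();w,x,y,z=o["tool_rot"]
    th=np.arctan2(2*(x*y+w*z),1-2*(y*y+z*z))
    tilt=np.degrees(np.arccos(min(1,-(1-2*(x*x+y*y)))))
    print("t %.2f pos %s th %.2f tilt %.2f F %s w %.3f g %.1f q7 %.2f"%(o["t"],np.round(o["eef_pos"],4),np.degrees(th),tilt,np.round(o["contact_force"],1),o["gripper_width"],o["grasp_force"],o["q"][6]))
    return np.array(o["eef_pos"]),th
def to(x,y,z=None):
    p,th=st();d=np.array([x,y])-p[:2];c,s=np.cos(th),np.sin(th)
    print("tool mm: x %.1f y %.1f z %.1f"%(1e3*(d[0]*c+d[1]*s),1e3*(d[0]*s-d[1]*c),0 if z is None else 1e3*(p[2]-z)))
E
python3 - <<'E'
from h import *
to(.6455,-.0283,.17)
t=cv2.imread("pics/top0.png")[245:300,155:235];s=cv2.imread("pics/side0.png")[155:220,228:292]
A=np.zeros((600,800,3),np.uint8);A[:550,:800]=cv2.resize(t,(800,550),interpolation=cv2.INTER_LANCZOS4);cv2.imwrite("pics/vt.png",A)
E
```

```text
t 2.20 pos [ 0.239  -0.4384  0.2312] th 76.22 tilt 0.01 F [-0.5  0.4 -0.6] w 0.995 g 0.0 q7 0.65
tool mm: x 495.2 y 297.1 z 61.2
```

View pics/vt.png

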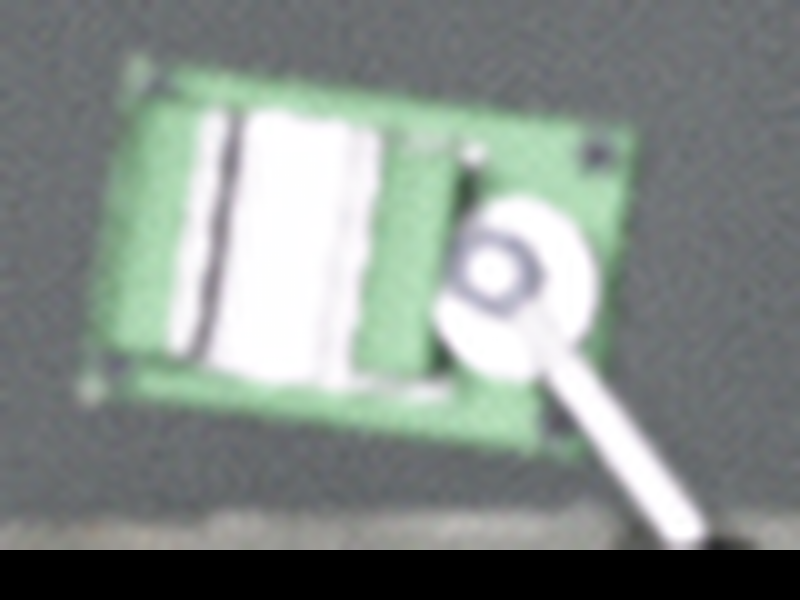

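Run:
```python
from h import *
np.set_printoptions(precision=4,suppress=True)
c=read_camera("top")
G=lambda L,z:onz(c,[[155+(x-4.5)/10,245+(y-4.5)/10] for x,y in L],z)
B=G([(135,62),(638,128),(577,458),(82,397)],.014)
print("base",B.mean(0),np.linalg.norm(np.diff(B,axis=0),axis=1));
for a,b in((3,0),(2,1)): print("x yaw",np.degrees(np.arctan2(*(B[b]-B[a])[:2][::-1])))
for a,b in((1,0),(2,3)): print("y yaw",np.degrees(np.arctan2(*(B[b]-B[a])[:2][::-1]))-90)
yaw=np.radians(-7.5);X=np.array([np.cos(yaw),np.sin(yaw)]);Y=np.array([-X[1],X[0]])
o=B.mean(0)[:2]+.018*Y;print("origin from base",o)
for n,L in(("fixed",[(230,113),(192,356)]),("mov",[(350,125),(325,380)])):
    J=G(L,.047); print(n,[((j[:2]-o)@X,(j[:2]-o)@Y) for j in J],np.degrees(np.arctan2(*(J[0]-J[1])[:2][::-1])))
P=G([(518,287)],.045)[0];print("drum",(P[:2]-o)@X,(P[:2]-o)@Y)
```

```text
base [0.5195 0.3779 0.014 ] [0.1276 0.0836 0.1248]
x yaw -7.92078810118476
x yaw -9.816451408977366
y yaw -7.528467026285654
y yaw -7.010891419516298
origin from base [0.5218 0.3958]
fixed [(np.float64(0.030784592053313263), np.float64(0.011722652469218515)), (np.float64(-0.02924415488754425), np.float64(0.012139551033957554))] -7.8979117578684805
mov [(np.float64(0.03168556784801532), np.float64(-0.017911687151784948)), (np.float64(-0.030800673388112775), np.float64(-0.020971356832005496))] -4.6967228097841165
drum -0.0021685485808150013 -0.06410207579093544
```

Call:
{"fn": "jog_arm", "kwargs": {
  "moves": [0.88,0.53,0.11,0,0,0,1,0.88,0.53,0.11,0,0,0,1,0.88,0.53,0.11,0,0,0,1,0.88,0.53,0.11,0,0,0,1,0.88,0.53,0.11,0,0,0,1,0.88,0.53,0.11,0,0,0,1,0.88,0.53,0.11,0,0,0,1,0.88,0.53,0.11,0,0,0,1]
}}

```text
t: 2.92
eef_pos: [0.3556, -0.3222, 0.2136]
tool_rot: [0.0, 0.787, 0.617, -0.0]
contact_force: [0.7, -0.1, -0.5]
gripper_width: 1.003
grasp_force: 0.0
```

Call:
{"fn": "jog_arm", "kwargs": {
  "moves": [0.88,0.53,0.11,0,0,0,1,0.88,0.53,0.11,0,0,0,1,0.88,0.53,0.11,0,0,0,1,0.88,0.53,0.11,0,0,0,1,0.88,0.53,0.11,0,0,0,1,0.88,0.53,0.11,0,0,0,1,0.88,0.53,0.11,0,0,0,1,0.88,0.53,0.11,0,0,0,1]
}}

```text
t: 3.58
eef_pos: [0.4715, -0.2057, 0.196]
tool_rot: [-0.0, 0.787, 0.617, -0.0]
contact_force: [0.9, -0.2, -0.7]
gripper_width: 0.998
grasp_force: 0.0
```

Call:
{"fn": "jog_arm", "kwargs": {
  "moves": [0.88,0.53,0.11,0,0,0,1,0.88,0.53,0.11,0,0,0,1,0.88,0.53,0.11,0,0,0,1,0.88,0.53,0.11,0,0,0,1,0.88,0.53,0.11,0,0,0,1,0.88,0.53,0.11,0,0,0,1,0.88,0.53,0.11,0,0,0,1,0.88,0.53,0.11,0,0,0,1]
}}

```text
t: 4.25
eef_pos: [0.5874, -0.0892, 0.1782]
tool_rot: [-0.0, 0.787, 0.617, -0.0]
contact_force: [-0.4, -0.5, -0.2]
gripper_width: 0.998
grasp_force: 0.0
```

Run:
```python
from h import *
to(.6455,-.0283,.081)
```

```text
t 4.25 pos [ 0.5874 -0.0892  0.1782] th 76.21 tilt 0.02 F [-0.4 -0.5 -0.2] w 0.998 g 0.0 q7 -0.40
tool mm: x 73.0 y 41.9 z 97.2
```

Call:
{"fn": "jog_arm", "kwargs": {
  "moves": [0.91,0.52,0,0,0,0,1,0.91,0.52,0,0,0,0,1,0.91,0.52,0,0,0,0,1,0.91,0.52,0,0,0,0,1,0,0,0.97,0,0,0,1,0,0,0.97,0,0,0,1,0,0,0.97,0,0,0,1,0,0,0.97,0,0,0,1]
}}

```text
t: 4.92
eef_pos: [0.6446, -0.0291, 0.0999]
tool_rot: [0.0, 0.787, 0.617, -0.0]
contact_force: [-1.0, -0.6, -0.0]
gripper_width: 1.0
grasp_force: 0.0
```

Call:
{"fn": "jog_arm", "kwargs": {
  "moves": [0,0,0.97,0,0,0,1,0,0,0,0,0,0,1,0,0,0,0,0,0,0,0,0,0,0,0,0,0,0,0,0,0,0,0,0,0,0,0,0,0,0,0,0,0,0,0,0,0,0,0,0,0,0,0,0,0],
  "grip_force": 50
}}

```text
t: 5.58
eef_pos: [0.6477, -0.0294, 0.084]
tool_rot: [0.002, 0.787, 0.617, 0.003]
contact_force: [5.4, -2.3, 3.9]
gripper_width: 0.471
grasp_force: 50.5
```

Call:
{"fn": "jog_arm", "kwargs": {
  "moves": [0,0,0,0,0,0,0,0,0,0,0,0,0,0,0,0,0,0,0,0.5,0,0,0,0,0,0,1,0,0,0,0,0,0,1,0,0,0,0,0,0,1,0,0,0,0,0,0,1,0,0,0,0,0,0,1,0]
}}

```text
t: 6.25
eef_pos: [0.647, -0.0291, 0.084]
tool_rot: [0.001, 0.891, 0.454, 0.002]
contact_force: [3.0, -0.3, 6.9]
gripper_width: 0.474
grasp_force: 50.6
```

Run:
```python
from h import *
to(.6455,-.0283,.081)
```

```text
t 6.25 pos [ 0.647  -0.0291  0.084 ] th 54.03 tilt 0.31 F [ 3.  -0.3  6.9] w 0.474 g 50.6 q7 -0.89
tool mm: x -0.2 y -1.7 z 3.0
```

Call:
{"fn": "jog_arm", "kwargs": {
  "moves": [0,0,0,0,0,0.99,0,0,0,0,0,0,0.99,0,0,0,0,0,0,0.99,0,0,0,0,0,0,0.99,0,0,0,0,0,0,0.99,0,0,0,0,0,0,0.99,0,0,0,0,0,0,0.99,0,0,0,0,0,0,0.99,0]
}}

```text
t: 6.92
eef_pos: [0.6463, -0.0283, 0.084]
tool_rot: [0.0, 0.981, 0.194, 0.002]
contact_force: [0.3, 1.2, 7.9]
gripper_width: 0.472
grasp_force: 50.7
```

Call:
{"fn": "jog_arm", "kwargs": {
  "moves": [0,0,0,0,0,0.99,0,0,0,0,0,0,0.99,0,0,0,0,0,0,0.99,0,0,0,0,0,0,0.99,0,0,0,0,0,0,0.99,0,0,0,0,0,0,0.99,0,0,0,0,0,0,0.9,0,0,0,0,0,0,0,0]
}}

```text
t: 7.58
eef_pos: [0.6462, -0.0274, 0.084]
tool_rot: [-0.001, 0.999, -0.043, 0.002]
contact_force: [-1.2, 2.9, 9.5]
gripper_width: 0.471
grasp_force: 50.9
```

Run:
```python
from h import *
st()
for n,(x,y,w,h) in(("top",(285,150,140,135)),("side",(305,210,170,150))):
    im=read_camera(n)["color"];cv2.imwrite(f"pics/{n}1.png",im)
t=cv2.imread("pics/top1.png")[180:290,290:420];s=cv2.imread("pics/side1.png")[210:360,305:475]
A=np.zeros((600,800,3),np.uint8);A[:440,:520]=cv2.resize(t,(520,440),interpolation=cv2.INTER_CUBIC);A[300:547,520:]=cv2.resize(s,(280,247));cv2.imwrite("pics/c3.png",A)
```

```text
t 7.58 pos [ 0.6462 -0.0274  0.084 ] th -4.95 tilt 0.23 F [-1.2  2.9  9.5] w 0.471 g 50.9 q7 -1.76
```

View pics/c3.png

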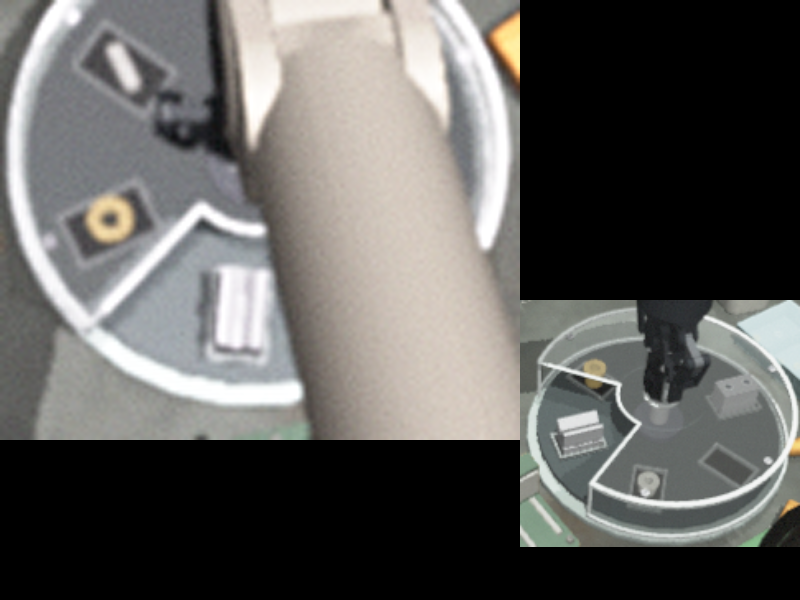

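Call:
{"fn": "jog_arm", "kwargs": {
  "moves": [0,0,0,0,0,0,1,0,0,0,0,0,0,1,0,0,0,0,0,0,1,0,0,0,0,0,0,1,0,0,-0.9,0,0,0,1,0,0,-0.9,0,0,0,1,0,0,-0.9,0,0,0,1,0,0,-0.9,0,0,0,1]
}}

```text
t: 8.35
eef_pos: [0.6441, -0.0292, 0.1539]
tool_rot: [0.0, 0.999, -0.042, -0.001]
contact_force: [0.2, 0.1, 0.3]
gripper_width: 0.998
grasp_force: 0.0
```

Run:
```python
from h import *
np.set_printoptions(precision=4,suppress=True)
c=read_camera("top");
L=[(218,267),(214,350),(264,352),(268,267)]
print(onz(c,[[290+x/4,180+y/4] for x,y in L],.056), onz(c,[[290+242/4,180+309/4]],.056))
cv2.imwrite("pics/top2.png",c["color"])
h=cv2.cvtColor(c["color"],cv2.COLOR_BGR2GRAY)[240:275,335:365]
_,m=cv2.threshold(h,165,255,0);n,l,s,ce=cv2.connectedComponentsWithStats(m)
for i in range(1,n):
    if s[i,4]>30: print(s[i],ce[i]+[335,240],onz(c,[ce[i]+[335,240]],.056))
to(.5487,-.0189,.13)
```

```text
[[ 0.575  -0.005   0.056 ]
 [ 0.5243 -0.0022  0.056 ]
 [ 0.523  -0.0326  0.056 ]
 [ 0.5749 -0.0355  0.056 ]] [[ 0.5493 -0.0194  0.056 ]]
[  0   4  30  31 492] [350.2215 260.5711] [[ 0.5412 -0.0187  0.056 ]]
t 8.40 pos [ 0.6464 -0.0292  0.158 ] th -4.85 tilt 0.27 F [1.7 0.5 2.4] w 1.003 g 0.0 q7 -1.75
tool mm: x -98.2 y -2.0 z 28.0
```

Call:
{"fn": "jog_arm", "kwargs": {
  "moves": [-0.98,-0.02,0,0,0,0,0.7,-0.98,-0.02,0,0,0,0,0.7,-0.98,-0.02,0,0,0,0,0.7,-0.98,-0.02,0,0,0,0,0.7,-0.98,-0.02,0,0,0,0,0.7,0,0,0.9,0,0,0,0.7,0,0,0.9,0,0,0,0.7,0,0,0.9,0,0,0,0.7]
}}

```text
t: 9.07
eef_pos: [0.5469, -0.0189, 0.0991]
tool_rot: [-0.0, 0.999, -0.042, 0.0]
contact_force: [-0.7, -0.6, -0.9]
gripper_width: 0.699
grasp_force: 0.0
```

Run:
```python
from h import *
to(.549,-.019,.032)
```

```text
t 9.07 pos [ 0.5469 -0.0189  0.0991] th -4.83 tilt 0.05 F [-0.7 -0.6 -0.9] w 0.699 g 0.0 q7 -1.79
tool mm: x 2.1 y -0.1 z 67.1
```

Call:
{"fn": "jog_arm", "kwargs": {
  "moves": [0.1,0,0.84,0,0,0,0.7,0,0,0.84,0,0,0,0.7,0,0,0.84,0,0,0,0.7,0,0,0.8,0,0,0,0.7,0,0,0,0,0,0,0.7,0,0,0,0,0,0,0,0,0,0,0,0,0,0,0,0,0,0,0,0,0],
  "grip_force": 60
}}

```text
t: 9.73
eef_pos: [0.5499, -0.0189, 0.0343]
tool_rot: [-0.0, 0.999, -0.042, 0.001]
contact_force: [-7.3, -0.9, 17.1]
gripper_width: 0.288
grasp_force: 60.0
```

Call:
{"fn": "jog_arm", "kwargs": {
  "moves": [0,0,0,0,0,0,0,0,0,0,0,0,0,0,0,0,-0.5,0,0,0,0,0,0,-0.9,0,0,0,0,0,0,-0.9,0,0,0,0,0,0,-0.9,0,0,0,0,0,0,-0.9,0,0,0,0,0,0,-0.9,0,0,0,0]
}}

```text
t: 10.4
eef_pos: [0.5486, -0.019, 0.1345]
tool_rot: [0.0, 0.999, -0.042, -0.0]
contact_force: [-0.1, -0.5, -1.9]
gripper_width: 0.292
grasp_force: 59.1
```

Run:
```python
from h import *
to(.45,-.16,.12)
c=read_camera("top")
# free space around candidate: colour of bench patches
cv2.imwrite("pics/top3.png",c["color"]);s=read_camera("side");cv2.imwrite("pics/side3.png",s["color"])
for P in[(.45,.12),(.45,.2),(.5,.2),(.47,-.25),(.5,-.22),(.55,.2)]: print(P,proj(c,[P+(0,)]),proj(s,[P+(0,)]))
```

```text
t 10.40 pos [ 0.5486 -0.019   0.1345] th -4.81 tilt 0.01 F [-0.1 -0.5 -1.9] w 0.292 g 59.1 q7 -1.79
tool mm: x -86.4 y 148.8 z 14.5
(0.45, 0.12) [[293.66146299 298.46500762]] [[266.85584641 268.68896079]]
(0.45, 0.2) [[261.79512818 298.52030683]] [[254.9378909 243.2846906]]
(0.5, 0.2) [[261.89232135 278.60936618]] [[276.98084274 237.07575087]]
(0.47, -0.25) [[439.96256616 290.07100596]] [[354.58410909 425.54355549]]
(0.5, -0.22) [[427.98348161 278.25558891]] [[363.19462573 402.33197374]]
(0.55, 0.2) [[261.99613212 258.80766679]] [[298.45079066 231.03046913]]
```

View pics/side3.png

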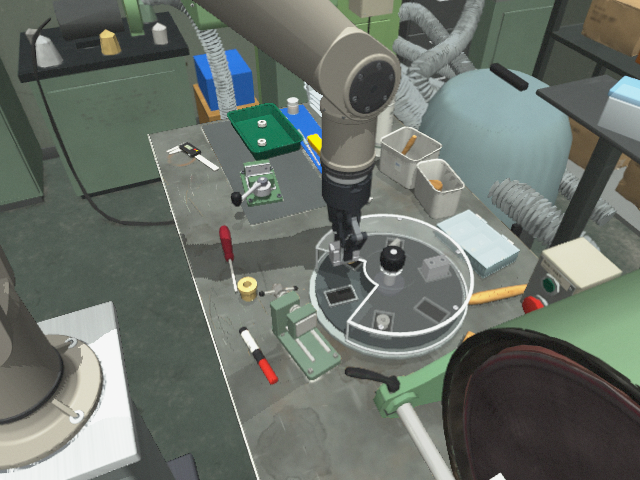

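Call:
{"fn": "jog_arm", "kwargs": {
  "moves": [-0.16,-0.94,0,0,0,0,0,-0.16,-0.94,0,0,0,0,0,-0.16,-0.94,0,0,0,0,0,-0.16,-0.94,0,0,0,0,0,-0.16,-0.94,0,0,0,0,0,-0.16,-0.94,0,0,0,0,0,-0.16,-0.94,0,0,0,0,0,-0.16,-0.94,0,0,0,0,0]
}}

```text
t: 11.17
eef_pos: [0.5352, 0.1336, 0.1321]
tool_rot: [0.0, 0.999, -0.042, -0.001]
contact_force: [0.3, 0.6, -1.8]
gripper_width: 0.291
grasp_force: 59.2
```

Call:
{"fn": "jog_arm", "kwargs": {
  "moves": [-0.16,-0.94,0,0,0,0,0,-0.16,-0.94,0,0,0,0,0,-0.16,-0.94,0,0,0,0,0,0,0,0,0,0,0.72,0,0,0,0.95,0,0,0,0,0,0,0.95,0,0,0,0,0,0,0.95,0,0,0,0,0,0,0.95,0,0,0,0]
}}

```text
t: 11.83
eef_pos: [0.5306, 0.1898, 0.0555]
tool_rot: [0.0, 0.998, -0.067, -0.001]
contact_force: [1.0, -0.2, -2.4]
gripper_width: 0.286
grasp_force: 59.4
```

Call:
{"fn": "jog_arm", "kwargs": {
  "moves": [0,0,0.9,0,0,0,0,0,0,0.5,0,0,0,0,0,0,0,0,0,0,0,0,0,0,0,0,0,0,0,0,0,0,0,0,0,0,0,0,0,0,0,0,0,0,0,0,0,0,0,0,0,0,0,0,0,0]
}}

```text
t: 12.5
eef_pos: [0.5319, 0.1903, 0.0299]
tool_rot: [-0.0, 0.998, -0.067, 0.001]
contact_force: [-1.1, -0.4, -2.4]
gripper_width: 0.288
grasp_force: 59.2
```

Run:
```python
from h import *
to(.53,.19,.0125)
```

```text
t 12.50 pos [0.5319 0.1903 0.0299] th -7.70 tilt 0.09 F [-1.1 -0.4 -2.4] w 0.288 g 59.2 q7 -2.27
tool mm: x -1.8 y 0.5 z 17.4
```

Call:
{"fn": "jog_arm", "kwargs": {
  "moves": [0,0,0.4,0,0,0,0,0,0,0.2,0,0,0,0,0,0,0.1,0,0,0,0,0,0,0.08,0,0,0,0,0,0,0.06,0,0,0,0,0,0,0.03,0,0,0,0,0,0,0,0,0,0,0,0,0,0,0,0,0,0]
}}

```text
t: 13.17
eef_pos: [0.531, 0.1899, 0.0124]
tool_rot: [0.0, 0.998, -0.067, -0.0]
contact_force: [-3.8, -2.4, 8.1]
gripper_width: 0.291
grasp_force: 60.7
```

Call:
{"fn": "jog_arm", "kwargs": {
  "moves": [0,0,0,0,0,0,0.7,0,0,0,0,0,0,0.8,0,0,0,0,0,0,0.9,0,0,0,0,0,0,1,0,0,-0.9,0,0,0,1,0,0,-0.9,0,0,0,1,0,0,-0.9,0,0,0,1,0,0,-0.9,0,0,0,1]
}}

```text
t: 13.83
eef_pos: [0.5313, 0.19, 0.0843]
tool_rot: [0.0, 0.998, -0.067, -0.0]
contact_force: [0.6, -0.5, -0.4]
gripper_width: 1.0
grasp_force: 0.0
```

Call:
{"fn": "jog_arm", "kwargs": {
  "moves": [0,0,-0.2,0,0,-0.98,1,0,0,0,0,0,-0.98,1,0,0,0,0,0,-0.98,1,0,0,0,0,0,-0.98,1,0,0,0,0,0,-0.98,1,0,0,0,0,0,-0.98,1,0,0,0,0,0,-0.98,1,0,0,0,0,0,-0.98,1]
}}

```text
t: 14.5
eef_pos: [0.5314, 0.1901, 0.0876]
tool_rot: [-0.0, 0.978, 0.207, 0.0]
contact_force: [0.6, -0.1, 0.2]
gripper_width: 0.998
grasp_force: 0.0
```

Call:
{"fn": "jog_arm", "kwargs": {
  "moves": [0,0,0,0,0,-0.98,1,0,0,0,0,0,-0.98,1,0,0,0,0,0,-0.98,1,0,0,0,0,0,-0.98,1,0,0,0,0,0,-0.98,1,0,0,0,0,0,-0.98,1,0,0,0,0,0,-0.98,1,0,0,0,0,0,-0.98,1]
}}

```text
t: 15.17
eef_pos: [0.5314, 0.19, 0.0876]
tool_rot: [0.0, 0.886, 0.463, 0.0]
contact_force: [-0.3, -0.3, 0.6]
gripper_width: 1.001
grasp_force: 0.0
```

Call:
{"fn": "jog_arm", "kwargs": {
  "moves": [0,0,0,0,0,-0.98,1,0,0,0,0,0,-0.98,1,0,0,0,0,0,-0.98,1,0,0,0,0,0,-0.98,1,0,0,0,0,0,-0.98,1,0,0,0,0,0,-0.98,1,0,0,0,0,0,-0.98,1,0,0,0,0,0,0,1]
}}

```text
t: 15.83
eef_pos: [0.5314, 0.1899, 0.0875]
tool_rot: [-0.0, 0.751, 0.66, -0.0]
contact_force: [0.1, -0.0, 1.0]
gripper_width: 0.999
grasp_force: 0.0
```

Run:
```python
from h import *
to(.531,.190,.008)
t=read_camera("top")["color"];s=read_camera("side")["color"]
A=np.zeros((480,800,3),np.uint8);A[:400,:400]=cv2.resize(t[210:310,210:310],(400,400),interpolation=cv2.INTER_CUBIC);A[:400,400:]=cv2.resize(s[160:260,230:330],(400,400),interpolation=cv2.INTER_CUBIC);cv2.imwrite("pics/c4.png",A)
```

```text
t 15.83 pos [0.5314 0.1899 0.0875] th 82.58 tilt 0.01 F [ 0.1 -0.   1. ] w 0.999 g 0.0 q7 -0.90
tool mm: x 0.0 y -0.4 z 79.5
```

View pics/c4.png

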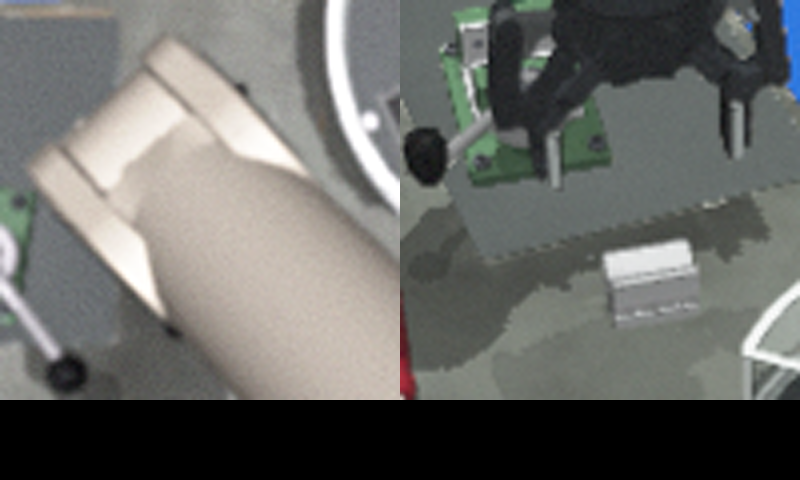

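Call:
{"fn": "jog_arm", "kwargs": {
  "moves": [0,-0.02,0.9,0,0,0,1,0,0,0.9,0,0,0,1,0,0,0.9,0,0,0,1,0,0,0.9,0,0,0,1,0,0,0.45,0,0,0,1,0,0,0,0,0,0,1,0,0,0,0,0,0,0,0,0,0,0,0,0,0],
  "grip_force": 60
}}

```text
t: 16.6
eef_pos: [0.5316, 0.1906, 0.0076]
tool_rot: [0.0, 0.752, 0.659, 0.001]
contact_force: [-0.9, -0.3, -0.3]
gripper_width: 0.749
grasp_force: 0.0
```

Call:
{"fn": "jog_arm", "kwargs": {
  "moves": [0,0,0,0,0,0,0,0,0,0,0,0,0,0,0,0,0,0,0,0,0,0,0,-0.5,0,0,0,0,0,0,-0.9,0,0,0,0,0,0,-0.9,0,0,0,0,0,0,-0.9,0,0,0,0,0,0,-0.9,0,0,0,0]
}}

```text
t: 17.27
eef_pos: [0.5306, 0.1899, 0.0902]
tool_rot: [0.0, 0.752, 0.659, -0.0]
contact_force: [-0.1, 0.5, -1.5]
gripper_width: 0.527
grasp_force: 61.7
```

Run:
```python
from h import *
to(.5216,.3935,.09)
t=read_camera("top")["color"];s=read_camera("side")["color"];cv2.imwrite("pics/side5.png",s)
```

```text
t 17.27 pos [0.5306 0.1899 0.0902] th 82.46 tilt 0.01 F [-0.1  0.5 -1.5] w 0.527 g 61.7 q7 -0.90
tool mm: x 200.6 y -35.7 z 0.2
```

Call:
{"fn": "jog_arm", "kwargs": {
  "moves": [0,0,-1,0,0,0,0,0,0,-1,0,0,0,0,1,-0.175,0,0,0,0,0,1,-0.175,0,0,0,0,0,1,-0.175,0,0,0,0,0,1,-0.175,0,0,0,0,0,1,-0.175,0,0,0,0,0,1,-0.175,0,0,0,0,0]
}}

```text
t: 18.03
eef_pos: [0.5252, 0.3122, 0.1277]
tool_rot: [-0.0, 0.752, 0.659, -0.001]
contact_force: [0.3, -0.1, -3.0]
gripper_width: 0.523
grasp_force: 62.2
```

Call:
{"fn": "jog_arm", "kwargs": {
  "moves": [1,-0.175,0,0,0,0,0,1,-0.175,0,0,0,0,0,1,-0.175,0,0,0,0,0,1,-0.175,0,0,0,0,0,0,0,1,0,0,0,0,0,0,1,0,0,0,0,0,0,0.5,0,0,0,0,0,0,0,0,0,0,0]
}}

```text
t: 18.7
eef_pos: [0.5207, 0.3908, 0.0751]
tool_rot: [0.0, 0.752, 0.659, -0.003]
contact_force: [-0.9, -0.7, -1.9]
gripper_width: 0.527
grasp_force: 62.1
```

Run:
```python
from h import *
to(.522,.3925,.06)
t=read_camera("top")["color"];s=read_camera("side")["color"];cv2.imwrite("pics/side6.png",s);cv2.imwrite("pics/top6.png",t)
A=np.zeros((600,800,3),np.uint8);A[:600,:400]=cv2.resize(t[240:315,150:200+0],(400,600),interpolation=cv2.INTER_CUBIC);A[:600,400:]=cv2.resize(s[135:219,230:286],(400,600),interpolation=cv2.INTER_CUBIC);cv2.imwrite("pics/c6.png",A)
```

```text
t 18.70 pos [0.5207 0.3908 0.0751] th 82.47 tilt 0.37 F [-0.9 -0.7 -1.9] w 0.527 g 62.1 q7 -1.19
tool mm: x 1.8 y 1.1 z 15.1
```

View pics/c6.png

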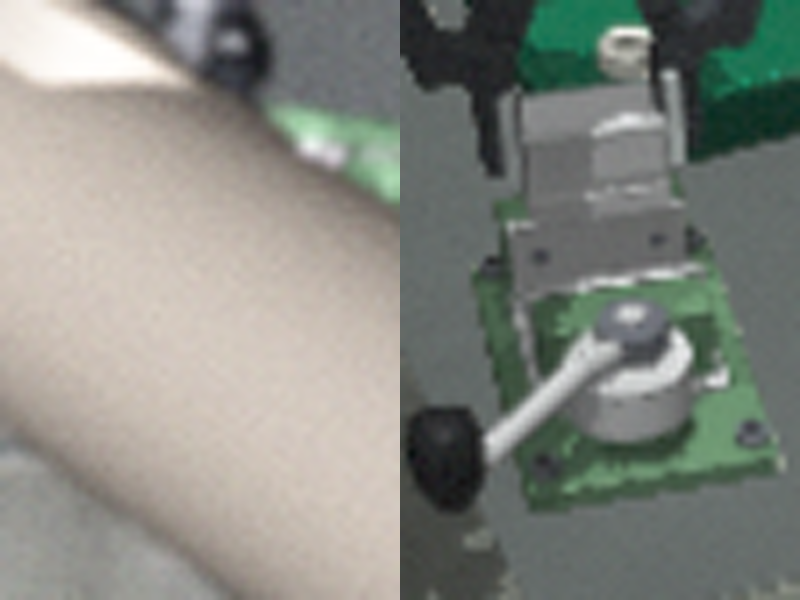

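Run:
```python
from h import *
np.set_printoptions(precision=2,suppress=True)
c=read_camera("side");yaw=np.radians(-7.6);X=np.array([np.cos(yaw),np.sin(yaw),0]);Y=np.array([-X[1],X[0],0])
b=np.array([.5207,.3908,.068])
print("block bottom near",proj(c,[b-.023*X-.013*Y,b+.023*X-.013*Y]),"seen 247.8,163.7 268.1,162.3")
for o in((.522,.396),(.5226,.395)):
  v=np.array([*o,0]);z=np.array([0,0,1])
  print("jaw",proj(c,[v-.03*X+.013*Y+.047*z,v+.03*X+.013*Y+.047*z,v-.03*X+.013*Y+.016*z,v+.03*X+.013*Y+.016*z]))
print("seen",[[230+(x-400)/7.14,135+y/7.14] for x,y in((510,225),(683,207),(525,292),(705,268))])
```

```text
block bottom near [[247.83 166.39]
 [267.39 163.41]] seen 247.8,163.7 268.1,162.3
jaw [[243.86 166.53]
 [268.61 162.76]
 [245.15 176.99]
 [269.45 173.19]]
jaw [[244.22 166.71]
 [268.98 162.93]
 [245.51 177.17]
 [269.82 173.36]]
seen [[245.40616246498598, 166.51260504201682], [269.6358543417367, 163.99159663865547], [247.50700280112045, 175.89635854341736], [272.7170868347339, 172.53501400560225]]
```

Call:
{"fn": "jog_arm", "kwargs": {
  "moves": [0.1,0.1,0,0,0,0,0,0,0,0,0,0,0,0,0,0,0.4,0,0,0,0,0,0,0.4,0,0,0,0,0,0,0.3,0,0,0,0,0,0,0.3,0,0,0,0,0,0,0,0,0,0,0,0,0,0,0,0,0,0]
}}

```text
t: 19.52
eef_pos: [0.5243, 0.3944, 0.0499]
tool_rot: [-0.0, 0.752, 0.659, -0.001]
contact_force: [-0.8, -0.7, -1.9]
gripper_width: 0.519
grasp_force: 62.1
```

Run:
```python
from h import *
to(.523,.3925,.023)
```

```text
t 19.52 pos [0.5243 0.3944 0.0499] th 82.47 tilt 0.07 F [-0.8 -0.7 -1.9] w 0.519 g 62.1 q7 -1.21
tool mm: x -2.1 y -1.1 z 26.9
```

Call:
{"fn": "jog_arm", "kwargs": {
  "moves": [-0.08,-0.05,0,0,0,0,0,0,0,0.4,0,0,0,0,0,0,0.4,0,0,0,0,0,0,0.3,0,0,0,0,0,0,0.1,0,0,0,0,0,0,0.06,0,0,0,0,0,0,0,0,0,0,0,0,0,0,0,0,0,0]
}}

```text
t: 20.18
eef_pos: [0.5236, 0.3934, 0.0256]
tool_rot: [-0.0, 0.752, 0.659, 0.0]
contact_force: [0.3, 0.0, -2.0]
gripper_width: 0.524
grasp_force: 62.1
```

Run:
```python
from h import *
to(.523,.3925,.0226)
```

```text
t 20.18 pos [0.5236 0.3934 0.0256] th 82.46 tilt 0.01 F [ 0.3  0.  -2. ] w 0.524 g 62.1 q7 -1.23
tool mm: x -1.0 y -0.5 z 3.0
```

Free of contact; lower to the bed.

Call:
{"fn": "jog_arm", "kwargs": {
  "moves": [0,0,0.06,0,0,0,0,0,0,0.05,0,0,0,0,0,0,0.04,0,0,0,0,0,0,0.04,0,0,0,0,0,0,0,0,0,0,0,0,0,0,0,0,0,0,0,0,0,0,0,0,0,0,0,0,0,0,0,0]
}}

```text
t: 20.85
eef_pos: [0.5238, 0.3936, 0.0242]
tool_rot: [0.0, 0.752, 0.659, 0.001]
contact_force: [-4.0, -4.6, 15.9]
gripper_width: 0.523
grasp_force: 64.0
```

Call:
{"fn": "jog_arm", "kwargs": {
  "moves": [0,0,0,0,0,0,0.7,0,0,0,0,0,0,0.7,0,0,0,0,0,0,0.7,0,0,-0.5,0,0,0,0.7,0,0,-1,0,0,0,0.7,0,0,-1,0,0,0,0.7,0,0,-1,0,0,0,0.7,0,0,-1,0,0,0,0.7]
}}

```text
t: 21.52
eef_pos: [0.5235, 0.3934, 0.1132]
tool_rot: [-0.0, 0.752, 0.659, 0.0]
contact_force: [0.6, 0.4, -0.8]
gripper_width: 0.702
grasp_force: 0.0
```

Call:
{"fn": "jog_arm", "kwargs": {
  "moves": [0,0,-0.5,0,0,-1,0.45,0,0,0,0,0,-1,0.45,0,0,0,0,0,-1,0.45,0,0,0,0,0,-1,0.45,0,0,0,0,0,-1,0.45,0,0,0,0,0,-1,0.45,0,0,0,0,0,-1,0.45,0,0,0,0,0,-1,0.45]
}}

```text
t: 22.18
eef_pos: [0.5236, 0.3933, 0.1223]
tool_rot: [0.0, 0.54, 0.842, 0.0]
contact_force: [-0.8, 0.2, -0.5]
gripper_width: 0.448
grasp_force: 0.0
```

Call:
{"fn": "jog_arm", "kwargs": {
  "moves": [0,0,0,0,0,-1,0.45,0,0,0,0,0,-1,0.45,0,0,0,0,0,-1,0.45,0,0,0,0,0,-1,0.45,0,0,0,0,0,-1,0.45,0,0,0,0,0,-1,0.45,0,0,0,0,0,-1,0.45,0,0,0,0,0,-1,0.45]
}}

```text
t: 22.85
eef_pos: [0.5237, 0.3932, 0.1223]
tool_rot: [0.0, 0.287, 0.958, 0.0]
contact_force: [1.5, 0.3, 0.2]
gripper_width: 0.447
grasp_force: 0.0
```

Call:
{"fn": "jog_arm", "kwargs": {
  "moves": [0,0,0,0,0,-1,0.45,0,0,0,0,0,-1,0.45,0,0,0,0,0,-1,0.45,0,0,0,0,0,-1,0.45,0,0,0,0,0,-1,0.45,0,0,0,0,0,-1,0.45,0,0,0,0,0,-1,0.45,0,0,0,0,0,-1,0.45]
}}

```text
t: 23.52
eef_pos: [0.5238, 0.3931, 0.1223]
tool_rot: [0.0, 0.012, 1.0, -0.0]
contact_force: [0.1, 1.4, 0.3]
gripper_width: 0.451
grasp_force: 0.0
```

Call:
{"fn": "jog_arm", "kwargs": {
  "moves": [0,0,0,0,0,-1,0.45,0,0,0,0,0,-1,0.45,0,0,0,0,0,-1,0.45,0,0,0,0,0,-1,0.45,0,0,0,0,0,-1,0.45,0,0,0,0,0,-1,0.45,0,0,0,0,0,-1,0.45,0,0,0,0,0,-1,0.45]
}}

```text
t: 24.18
eef_pos: [0.5238, 0.3931, 0.1222]
tool_rot: [0.0, -0.264, 0.964, -0.0]
contact_force: [0.2, -0.7, -0.3]
gripper_width: 0.452
grasp_force: 0.0
```

Run:
```python
from h import *
to(.4395,.2775,.055)
s=read_camera("side");c=read_camera("top");cv2.imwrite("pics/side7.png",s["color"]);cv2.imwrite("pics/top7.png",c["color"])
for n,k,(x,y,w,h) in(("s",s,(225,185,25,30)),("t",c,(212,290,30,25))):
    g=k["color"][y:y+h,x:x+w].max(2);m=(g<45).astype(np.uint8);q=cv2.connectedComponentsWithStats(m);i=1+np.argmax(q[2][1:,4]) if q[0]>1 else 0
    print(n,q[2][i],q[3][i]+[x,y])
```

```text
t 24.18 pos [0.5238 0.3931 0.1222] th -149.36 tilt 0.03 F [ 0.2 -0.7 -0.3] w 0.452 g 0.0 q7 0.81
tool mm: x 131.5 y -56.5 z 67.2
s [  6   7  11  15 116] [235.99137931 198.4137931 ]
t [  0   0  30  25 750] [226.5 302. ]
```

Call:
{"fn": "jog_arm", "kwargs": {
  "moves": [0,0,0,0,0,-0.84,0.45,0,0,0,0,0,-0.84,0.45,0.98,-0.29,0,0,0,0,0.45,0.98,-0.29,0,0,0,0,0.45,0.98,-0.29,0,0,0,0,0.45,0.98,-0.29,0,0,0,0,0.45,0.98,-0.29,0,0,0,0,0.45,0.98,-0.29,0,0,0,0,0.45]
}}

```text
t: 24.95
eef_pos: [0.4504, 0.2936, 0.122]
tool_rot: [0.0, -0.317, 0.948, -0.0]
contact_force: [0.2, 0.8, 0.1]
gripper_width: 0.448
grasp_force: 0.0
```

Call:
{"fn": "jog_arm", "kwargs": {
  "moves": [0.98,-0.29,0,0,0,0,0.45,0,0,0.8,0,0,0,0.45,0,0,0,0,0,0,0.45,0,0,0,0,0,0,0.45,0,0,0,0,0,0,0.45,0,0,0,0,0,0,0.45,0,0,0,0,0,0,0.45,0,0,0,0,0,0,0.45]
}}

```text
t: 25.62
eef_pos: [0.439, 0.2786, 0.1061]
tool_rot: [0.0, -0.319, 0.948, 0.0]
contact_force: [0.5, 0.7, 0.6]
gripper_width: 0.445
grasp_force: 0.0
```

Run:
```python
from h import *
to(.4395,.2775,.055)
s=read_camera("side");print(proj(s,[(.4395,.2775,.084),(.4395,.2775,.067)]))
im=s["color"];A=cv2.resize(im[130:230,200:300],(600,600),interpolation=cv2.INTER_CUBIC);cv2.imwrite("pics/c8.png",A)
```

```text
t 25.62 pos [0.439  0.2786 0.1061] th -142.82 tilt 0.04 F [0.5 0.7 0.6] w 0.445 g 0.0 q7 0.90
tool mm: x 0.2 y -1.1 z 51.1
[[235.71591279 192.79796161]
 [236.61055412 199.00033015]]
```

View pics/c8.png

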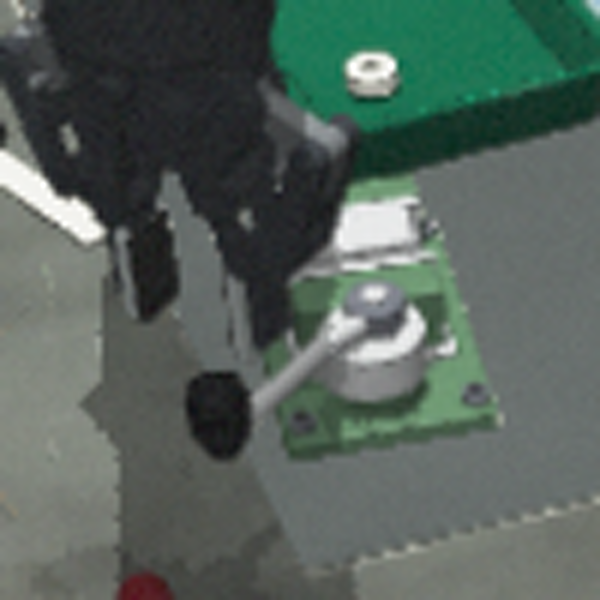

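Call:
{"fn": "jog_arm", "kwargs": {
  "moves": [0,-0.05,0.85,0,0,0,0.45,0,0,0.85,0,0,0,0.45,0,0,0.85,0,0,0,0.45,0,0,0,0,0,0,0.45,0,0,0,0,0,0,0.45,-0.01,0.33,0,0,0,1,0.45,-0.01,0.33,0,0,0,1,0.45,-0.01,0.33,0,0,0,1,0.45]
}}

```text
t: 26.33
eef_pos: [0.4295, 0.2942, 0.0557]
tool_rot: [0.0, -0.216, 0.976, -0.0]
contact_force: [0.7, -1.0, -1.9]
gripper_width: 0.449
grasp_force: 0.9
```

```bash
cat >> h.py <<'E'
def lev():
    p,th=st();d=p[:2]-[.5155,.3355];print("r %.4f phi %.1f"%(np.linalg.norm(d),np.degrees(np.arctan2(d[1],d[0]))%360))
E
python3 -c "from h import *;lev()"
```

```text
t 26.33 pos [0.4295 0.2942 0.0557] th -155.05 tilt 0.06 F [ 0.7 -1.  -1.9] w 0.449 g 0.9 q7 0.61
r 0.0954 phi 205.7
```

Call:
{"fn": "jog_arm", "kwargs": {
  "moves": [-0.01,0.33,0,0,0,1,0.45,-0.01,0.33,0,0,0,1,0.45,-0.01,0.33,0,0,0,1,0.45,-0.01,0.33,0,0,0,1,0.45,-0.01,0.33,0,0,0,1,0.45,-0.01,0.33,0,0,0,1,0.45,-0.01,0.33,0,0,0,1,0.45,-0.01,0.33,0,0,0,1,0.45]
}}

```text
t: 27.0
eef_pos: [0.42, 0.3456, 0.0557]
tool_rot: [-0.0, 0.061, 0.998, -0.0]
contact_force: [-1.8, -1.2, -0.3]
gripper_width: 0.448
grasp_force: 1.1
```

Call:
{"fn": "jog_arm", "kwargs": {
  "moves": [-0.01,0.33,0,0,0,1,0.45,-0.01,0.33,0,0,0,1,0.45,-0.01,0.33,0,0,0,1,0.45,-0.01,0.33,0,0,0,1,0.45,-0.01,0.33,0,0,0,1,0.45,-0.01,0.33,0,0,0,1,0.45,-0.01,0.33,0,0,0,1,0.45,0,0,0,0,0,0,0.45]
}}

```text
t: 27.67
eef_pos: [0.4363, 0.3902, 0.056]
tool_rot: [-0.0, 0.3, 0.954, 0.001]
contact_force: [-0.3, -0.1, -0.4]
gripper_width: 0.449
grasp_force: 0.1
```

```bash
python3 -c "from h import *;lev()"
```

```text
t 27.67 pos [0.4363 0.3902 0.056 ] th 145.11 tilt 0.12 F [-0.3 -0.1 -0.4] w 0.449 g 0.1 q7 -0.38
r 0.0963 phi 145.4
```

Call:
{"fn": "jog_arm", "kwargs": {
  "moves": [-0.01,0.33,0,0,0,1,0.45,-0.01,0.33,0,0,0,1,0.45,-0.01,0.33,0,0,0,1,0.45,-0.01,0.3,0,0,0,0.9,0.45,0,0,0,0,0,0,0.45,0,0,0,0,0,0,0.45,0,0,0,0,0,0,0.45,0,0,0,0,0,0,0.45]
}}

```text
t: 28.33
eef_pos: [0.4541, 0.4071, 0.055]
tool_rot: [0.0, 0.425, 0.905, 0.0]
contact_force: [0.5, 0.0, 0.3]
gripper_width: 0.454
grasp_force: 0.0
```

```bash
python3 -c "from h import *;lev()"
```

```text
t 28.33 pos [0.4541 0.4071 0.055 ] th 129.67 tilt 0.03 F [0.5 0.  0.3] w 0.454 g 0.0 q7 -0.60
r 0.0943 phi 130.6
```

Call:
{"fn": "jog_arm", "kwargs": {
  "moves": [0,0.2,0,0,0,0.6,0.45,0,0.2,0,0,0,0.6,0.45,0,0,0,0,0,0,0.45,0,0,0,0,0,0,0.45,0,0,0,0,0,0,0.45,0,0,0,0,0,0,0.45,0,0,0,0,0,0,0.45,0,0,0,0,0,0,0.45]
}}

```text
t: 29.0
eef_pos: [0.4598, 0.4114, 0.0546]
tool_rot: [0.0, 0.463, 0.886, -0.001]
contact_force: [-3.3, -4.3, 3.9]
gripper_width: 0.452
grasp_force: 2.6
```

Run:
```python
from h import *
lev();s=read_camera("side");cv2.imwrite("pics/side9.png",s["color"])
for a in(134,129,126):
    a=np.radians(a);print(proj(s,[(.5155+.095*np.cos(a),.3355+.095*np.sin(a),.055)]))
g=s["color"][150:200,215:290];m=(g.max(2)<40).astype(np.uint8);q=cv2.connectedComponentsWithStats(m)
for i in range(1,q[0]):
    if q[2][i,4]>20: print(q[2][i]+[215,150,0,0,0],q[3][i]+[215,150])
```

```text
t 29.00 pos [0.4598 0.4114 0.0546] th 124.83 tilt 0.09 F [-3.3 -4.3  3.9] w 0.452 g 2.6 q7 -0.67
r 0.0942 phi 126.2
[[226.28123324 170.12833742]]
[[228.23739796 168.23996169]]
[[229.52447294 167.15599907]]
[215 150  23  22 200] [226.16  158.625]
```

Call:
{"fn": "jog_arm", "kwargs": {
  "moves": [0,0.15,0,0,0,0.45,0.45,0,0.1,0,0,0,0.3,0.45,0,0,0,0,0,0,0.45,0,0,0,0,0,0,0.45,0,0,0,0,0,0,0.45,0,0,0,0,0,0,0.45,0,0,0,0,0,0,0.45,0,0,0,0,0,0,0.45]
}}

```text
t: 29.72
eef_pos: [0.463, 0.4136, 0.0544]
tool_rot: [-0.0, 0.486, 0.874, -0.002]
contact_force: [-6.8, -7.3, 6.4]
gripper_width: 0.446
grasp_force: 4.1
```

```bash
python3 -c "from h import *;lev()"
```

```text
t 29.72 pos [0.463  0.4136 0.0544] th 121.85 tilt 0.23 F [-6.8 -7.3  6.4] w 0.446 g 4.1 q7 -0.71
r 0.0941 phi 123.9
```

Call:
{"fn": "jog_arm", "kwargs": {
  "moves": [0,-0.18,0,0,0,-0.5,0.45,0,-0.18,0,0,0,-0.5,0.45,0,-0.18,0,0,0,-0.5,0.45,0,-0.14,0,0,0,-0.4,0.45,0,0,0,0,0,0,0.55,0,0,0,0,0,0,0.55,0,0,0,0,0,0,0.55,0,0,0,0,0,0,0.55]
}}

```text
t: 30.38
eef_pos: [0.4534, 0.4077, 0.0548]
tool_rot: [0.0, 0.428, 0.904, 0.0]
contact_force: [0.6, 0.5, 0.2]
gripper_width: 0.548
grasp_force: 0.0
```

```bash
python3 -c "from h import *;lev()"
```

```text
t 30.38 pos [0.4534 0.4077 0.0548] th 129.36 tilt 0.04 F [0.6 0.5 0.2] w 0.548 g 0.0 q7 -0.61
r 0.0952 phi 130.7
```

Free of contact. Lift and clear the view.

Call:
{"fn": "jog_arm", "kwargs": {
  "moves": [0,0,-0.5,0,0,0,0.55,0,0,-0.8,0,0,0,0.55,0,0,-1,0,0,0,0.55,0,0,-1,0,0,0,0.55,0,0,-1,0,0,0,0.55,0,0,-1,0,0,0,0.55,0,0,-1,0,0,0,0.55,0,0,-1,0,0,0,0.55]
}}

```text
t: 31.05
eef_pos: [0.4531, 0.4076, 0.2026]
tool_rot: [0.0, 0.427, 0.904, 0.0]
contact_force: [-0.3, -0.4, 0.1]
gripper_width: 0.555
grasp_force: 0.0
```

```bash
python3 -c "from h import *;to(.55,.1)"
```

```text
t 31.05 pos [0.4531 0.4076 0.2026] th 129.39 tilt 0.04 F [-0.3 -0.4  0.1] w 0.555 g 0.0 q7 -0.49
tool mm: x -299.2 y -120.3 z 0.0
```

Call:
{"fn": "jog_arm", "kwargs": {
  "moves": [-1,-0.4,0,0,0,0,0.55,-1,-0.4,0,0,0,0,0.55,-1,-0.4,0,0,0,0,0.55,-1,-0.4,0,0,0,0,0.55,-1,-0.4,0,0,0,0,0.55,-1,-0.4,0,0,0,0,0.55,-1,-0.4,0,0,0,0,0.55,-1,-0.4,0,0,0,0,0.55]
}}

```text
t: 31.72
eef_pos: [0.5055, 0.2424, 0.2016]
tool_rot: [0.0, 0.427, 0.904, 0.0]
contact_force: [0.3, -0.1, 0.8]
gripper_width: 0.55
grasp_force: 0.0
```

Call:
{"fn": "jog_arm", "kwargs": {
  "moves": [-1,-0.4,0,0,0,0,0.55,-1,-0.4,0,0,0,0,0.55,-1,-0.4,0,0,0,0,0.55,-1,-0.4,0,0,0,0,0.55,-1,-0.4,0,0,0,0,0.55,-1,-0.4,0,0,0,0,0.55,0,0,0,0,0,0,0.55,0,0,0,0,0,0,0.55]
}}

```text
t: 32.38
eef_pos: [0.5447, 0.1187, 0.2012]
tool_rot: [0.0, 0.429, 0.903, 0.0]
contact_force: [-0.7, 0.7, 0.4]
gripper_width: 0.548
grasp_force: 0.0
```

Run:
```python
from h import *
np.set_printoptions(precision=4,suppress=True)
c=read_camera("top");s=read_camera("side");cv2.imwrite("pics/tf.png",c["color"])
g=c["color"][265:320,140:215].max(2);m=(g<50).astype(np.uint8);q=cv2.connectedComponentsWithStats(m)
o=np.array([.523,.395]);yaw=np.radians(-7.6);X=np.array([np.cos(yaw),np.sin(yaw)]);Y=np.array([-X[1],X[0]])
for i in range(1,q[0]):
    if q[2][i,4]>15:
        p=q[3][i]+[140,265];P=onz(c,[p],.075)[0];d=P[:2]-(o-.06*Y);print("dark",q[2][i,4],p,P,"r",np.hypot(*d),"phi",np.degrees(np.arctan2(d[1],d[0]))%360)
# bright regions in vise
g=cv2.cvtColor(c["color"],cv2.COLOR_BGR2GRAY)[245:300,155:215];m=(g>175).astype(np.uint8);q=cv2.connectedComponentsWithStats(m)
for i in range(1,q[0]):
    if q[2][i,4]>15:
        p=q[3][i]+[155,245];P=onz(c,[p],.05)[0];d=P[:2]-o;print("bright",q[2][i],p,P,d@X,d@Y)
# expected block corners and grey profile across (y) and along (x) at z .05
for off in(0,):
  for n,ps in(("across x=-.012",[(-.012,y) for y in np.arange(-.03,.0301,.003)]),("along y=.011",[(x,.0113) for x in np.arange(-.036,.0361,.003)]),("along y=-.011",[(x,-.0113) for x in np.arange(-.036,.0361,.003)])):
    P=[(*(o+a*X+b*Y),.05) for a,b in ps];uv=proj(c,P).astype(np.float32)
    print(n,cv2.remap(cv2.cvtColor(c["color"],cv2.COLOR_BGR2GRAY),uv[:,0],uv[:,1],cv2.INTER_LINEAR).ravel())
```

```text
dark 31 [173.6129 298.6129] [0.4493 0.4049 0.075 ] r 0.09563992208804552 phi 133.4660422847278
bright [  12    8   48   45 1308] [189.4427 271.3945] [0.5156 0.373  0.05  ] -0.004400360137593951 -0.022795190226407334
across x=-.012 [203 201 196 189 216 246 249 244 232 231 234 232 236 244 252 252 233 205
 201 195 180]
along y=.011 [182 162 155 172 210 243 251 251 250 251 251 251 250 251 251 251 250 249
 249 241 220 191 176 185 183]
along y=-.011 [205 236 250 247 242 245 247 248 248 248 247 247 248 249 250 248 246 247
 246 247 249 245 218 195 179]
```

```bash
python3 -c "from station import *;print(hand_in())"
```

```text
the job is handed in; nothing more can be done
None
```

The V-block is clamped in the green cam vise, groove up and centred along the jaws to about 1 mm; the lever settled at about 1.55 rad. The other pieces were left in the carousel, and I handed the job in at about 32 s.

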